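# Dress the ring-stand display in order of height

### The arm

A 6-joint arm with a two-finger parallel gripper is mounted at the origin on the work surface. World frame = base frame: x ahead of the robot, y to its left, z up, the work surface at z = 0. Lengths are in m, angles in rad, forces in N, time in s.
With the tool pointing down it reaches from about 0.3 to 0.825 m from the base axis. Payload 5.4 kg.
Tool frame: the origin (TCP) lies at the very end of the fingers, on their centre line; the grasp point (between the pads) lies 19 mm behind it; z points along the fingers, y is the line along which they close (so a half turn about z gives the same grasp; the last joint's range is limited). The gripper opens to 92 mm and grips with 3 to 60 N. Pads are 20 mm wide; open, the fingers measure 128 mm over their backs; the gripper's body (75 mm by 189 mm) begins 69 mm behind the grasp point.
Start: joints at [1.043, 0.158, 1.597, -0, 1.386, -0.21], TCP at [0.18, 0.546, 0.194] pointing down, gripper open.
Joint ranges: [-2.91, 2.91], [-0.94, 2.29], [0.18, 2.7], [-1.29, 4.43], [0.17, 2.64], [-3, 3]. Speed limits (rad/s): [2.57, 2.57, 3.14, 3.14, 3.14, 3.14].

### API

Orientations are given as a rotation vector (axis times angle).
In Python, from workcell import bot gives the robot as it stands. Calls block until the motion is done:
- bot.goto(position, orientation): joint-space move of the TCP to a pose.
- bot.line_to(position, rot=None, max_speed=0.15): straight line of the TCP; rot=None keeps the orientation; max_speed is the mean speed in m/s.
- bot.set_joints(angles): joint-space move.
- bot.set_gripper(opening, newtons=None): opening from 0.0 (shut) to 1.0 (fully open); newtons is the grip in N (None keeps the last); returns when the fingers have stopped.
- bot.hold(seconds).
- bot.inverse_kinematics(position, orientation): joint angles nearest the present ones, or None.
- bot.read_camera(name): name is "side" or "top"; returns a dict with "pixels" (384x512x3 uint8, blue, green, red), "fx", "fy", "cx", "cy" (pixels), "R" (3x3) and "t" (3): a world point X has camera coordinates R X + t. Camera axes: x right, y down, z forward; pixel columns grow to the right and rows downward; lengths in m; the calibration is good to about 2 mm. A picture is of the moment at which its call begins. There is no depth.
A pose or a line that the arm cannot do raises bot.MotionError and nothing moves.
- bot.job_done(): hands the job in; it is judged then, once.
Readings, each from a call of its own:
- bot.current_clock(): time.
- bot.current_joints(): joint angles.
- bot.current_joint_vel(): joint speeds.
- bot.current_effort(): joint torques, N m.
- bot.current_ee_pos(): TCP position.
- bot.current_tool_rot(): TCP orientation.
- bot.current_contact_force(): force on the tool from outside, world axes, zero at the start.
- bot.current_ft_torque(): the same for the moment, N m.
- bot.current_opening(): opening from 0.0 (shut) to 1.0 (fully open).
- bot.current_grip_force(): force on a finger pad.
Only numpy, scipy, OpenCV 4.12 (cv2) and the standard library are available. Lean on these libraries where they do the work, as an engineer would, in place of code of your own. Each camera call takes 0.05 s, during which the arm holds its last target. There are 200 camera calls.

### The job

Set the four wooden ring stands out on the display board, one standing centred on each cork pad, in order of height: the shortest on the pad next to the brass pillar, rising pad by pad to the tallest at the far end. Leave them all upright and let go of, and do not let any of them fall over on the way.

Things in the scene. Friction and masses are not known exactly. Their poses are not given: they have to be found in the camera images.
- stand_tiny: Loose turned ring-display stand of pale wood, 52 mm tall overall (the shortest of the four): a flat round foot 36 mm across and 9 mm thick with a plain round upright stem 18 mm across and a domed top (dome radius 9 mm); a thin brass band where the stem meets the foot. Origin at the centre of the foot's underside, z up along the stem. About 72 g. It starts upright on the table.
- stand_small: Loose turned ring-display stand of pale wood, 74 mm tall overall (second shortest of the four): a flat round foot 40 mm across and 9 mm thick with a plain round upright stem 20 mm across and a domed top (dome radius 10 mm); a thin brass band where the stem meets the foot. Origin at the centre of the foot's underside, z up along the stem. About 89 g. It starts upright on the table.
- stand_medium: Loose turned ring-display stand of pale wood, 96 mm tall overall (second tallest of the four): a flat round foot 44 mm across and 9 mm thick with a plain round upright stem 22 mm across and a domed top (dome radius 11 mm); a thin brass band where the stem meets the foot. Origin at the centre of the foot's underside, z up along the stem. About 107 g. It starts upright on the table.
- stand_large: Loose turned ring-display stand of pale wood, 118 mm tall overall (the tallest of the four): a flat round foot 48 mm across and 9 mm thick with a plain round upright stem 24 mm across and a domed top (dome radius 12 mm); a thin brass band where the stem meets the foot. Origin at the centre of the foot's underside, z up along the stem. About 124 g. It starts upright on the table.
- board: Fixed white-painted wooden board lying on the table, 100 mm (its x) by 430 mm (its y, along the row), 15 mm thick. Origin at the centre of its underside. On its middle line is a straight row of four cork pads, the brass pillar at one end and a flat dark metal plaque (30 mm square, 6 mm high) at the other; which end is which varies.
- pad_0: One of four identical fixed round cork pads in the row on the board, 72 mm across and 3 mm thick, 84 mm apart centre to centre; which of the four places in the row this one has varies. Origin at the centre of its underside; its top is 3 mm above the board, 18 mm above the table.
- pad_1: One of four identical fixed round cork pads in the row on the board, 72 mm across and 3 mm thick, 84 mm apart centre to centre; which of the four places in the row this one has varies. Origin at the centre of its underside; its top is 3 mm above the board, 18 mm above the table.
- pad_2: One of four identical fixed round cork pads in the row on the board, 72 mm across and 3 mm thick, 84 mm apart centre to centre; which of the four places in the row this one has varies. Origin at the centre of its underside; its top is 3 mm above the board, 18 mm above the table.
- pad_3: One of four identical fixed round cork pads in the row on the board, 72 mm across and 3 mm thick, 84 mm apart centre to centre; which of the four places in the row this one has varies. Origin at the centre of its underside; its top is 3 mm above the board, 18 mm above the table.
- pillar: Small fixed brass pillar with a round knob, 47 mm tall, 20 mm across its foot, standing on the board at one end of the row, in line with it, 62 mm from the centre of the nearest pad. Origin at the centre of its underside, on the board's top.
Mind the look-alikes: they are no part of the job. What is shaped like the stand_small but pink or turquoise is not meant.

How it is judged:
At the end, for the whole second after the job is handed in: Each stand is at rest, upright within 0.1 rad, standing on a cork pad (underside 14 to 23 mm above the table), its centre within 12 mm of the pad's; counted from the brass pillar the pads carry the shortest, second shortest, second tallest and tallest stand ((horizontal distance between stand_tiny and pad_0 below 0.012 m or horizontal distance between stand_tiny and pad_1 below 0.012 m or horizontal distance between stand_tiny and pad_2 below 0.012 m or horizontal distance between stand_tiny and pad_3 below 0.012 m) and horizontal distance between stand_tiny and pillar between 0.032 and 0.092 m and height (world z) of stand_tiny between 0.014 and 0.023 m and angle between each of stand_tiny, stand_small, stand_medium, stand_large's own z axis and vertical below 0.1 rad and linear speed of each of stand_tiny, stand_small, stand_medium, stand_large below 0.02 m/s and (horizontal distance between stand_small and pad_0 below 0.012 m or horizontal distance between stand_small and pad_1 below 0.012 m or horizontal distance between stand_small and pad_2 below 0.012 m or horizontal distance between stand_small and pad_3 below 0.012 m) and horizontal distance between stand_small and pillar between 0.116 and 0.176 m and height (world z) of stand_small between 0.014 and 0.023 m and (horizontal distance between stand_medium and pad_0 below 0.012 m or horizontal distance between stand_medium and pad_1 below 0.012 m or horizontal distance between stand_medium and pad_2 below 0.012 m or horizontal distance between stand_medium and pad_3 below 0.012 m) and horizontal distance between stand_medium and pillar between 0.2 and 0.26 m and height (world z) of stand_medium between 0.014 and 0.023 m and (horizontal distance between stand_large and pad_0 below 0.012 m or horizontal distance between stand_large and pad_1 below 0.012 m or horizontal distance between stand_large and pad_2 below 0.012 m or horizontal distance between stand_large and pad_3 below 0.012 m) and horizontal distance between stand_large and pillar between 0.284 and 0.344 m and height (world z) of stand_large between 0.014 and 0.023 m); the robot touches nothing.
It fails at once if a ring stand falls over (leans more than 0.9 rad) (angle between any of stand_tiny, stand_small, stand_medium, stand_large's own z axis and vertical above 0.9 rad).
It also fails if it takes over 112 s, if anything falls off the work surface, if the arm or the gripper's body presses on something with over 40 N, if the wrist force passes 120 N, or if a joint passes its speed limit or range.

## Working session

There is one attempt and no reset: what is moved stays moved. The work goes in short steps, each a Python script; the robot and the scene stay as the last script left them, time stands still between calls to the robot, and variables do not carry over. Pictures are saved under pics/ and viewed, at most 14 in all, crops included, and the job is handed in when it is done.

```bash
mkdir -p pics; ls
python3 - <<'E'
from workcell import bot
import cv2
for n in("side","top"):
    c=bot.read_camera(n); cv2.imwrite(f"pics/{n}0.png",c["pixels"])
    print(n,c["fx"],c["cx"],c["cy"],c["R"],c["t"])
print(bot.current_clock(),bot.current_tool_rot())
E
```

```text
pics
side 364.65281302380777 258.476165898724 192.50161893883538 [[ 0.98353777 -0.1803555   0.01119625]
 [-0.11290926 -0.66174281 -0.74118011]
 [ 0.14108495  0.72771447 -0.67121285]] [-0.4822691   0.09156922  0.73914554]
top 409.3264234354458 253.98654121047872 186.5902225694559 [[ 0.0070651  -0.99993808 -0.0085976 ]
 [-0.99731687 -0.00641957 -0.07292361]
 [ 0.0728639   0.00908974 -0.99730047]] [0.00153741 0.48661491 0.87246937]
0.1 [-4.96939107e-01 -3.10140684e+00  2.42594276e-03]
```

View pics/side0.png

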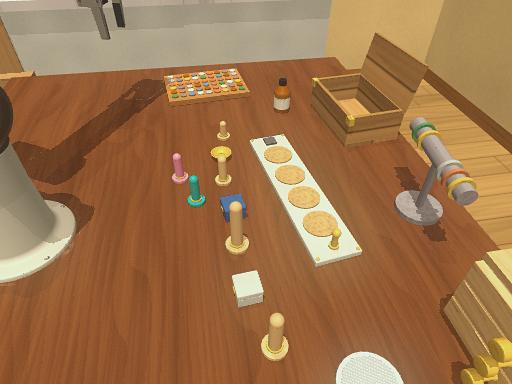

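View pics/top0.png

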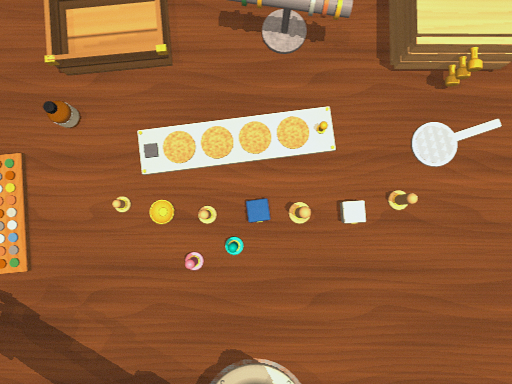

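The side view shows the pale stands at (223,130), (223,170), (236,228) and (276,336), with look-alikes in pink (179,167) and turquoise (195,190). The top view shows the same pale stands at (121,204), (207,214), (300,212) and (403,200), the pads at (180..293, 147..132), the pillar at (322,128) and the plaque at (151,150). Next I'll measure these.

```bash
cat > h.py <<'E'
import numpy as np, cv2
from workcell import bot
def ray(c,u,v,z):
    R=np.array(c["R"]);t=np.array(c["t"]);C=-R.T@t
    d=R.T@np.array([(u-c["cx"])/c["fx"],(v-c["cy"])/c["fy"],1]); return C+d*(z-C[2])/d[2]
def proj(c,X):
    p=np.array(c["R"])@np.array(X)+c["t"]; return np.array([c["cx"]+c["fx"]*p[0]/p[2],c["cy"]+c["fy"]*p[1]/p[2]])
def blobs(img,lo,hi,k,amin):
    """upsampled x4 HSV mask, opened by a k-px disc (original px); returns (u,v,area,w,h)"""
    b=cv2.resize(img,None,fx=4,fy=4,interpolation=cv2.INTER_CUBIC)
    m=cv2.inRange(cv2.cvtColor(b,cv2.COLOR_BGR2HSV),lo,hi)
    m=cv2.morphologyEx(m,cv2.MORPH_CLOSE,np.ones((9,9),np.uint8))
    m=cv2.morphologyEx(m,cv2.MORPH_OPEN,cv2.getStructuringElement(cv2.MORPH_ELLIPSE,(4*k+1,4*k+1)))
    n,_,s,ce=cv2.connectedComponentsWithStats(m)
    return [((ce[i][0]-1.5)/4,(ce[i][1]-1.5)/4,s[i][4]/16,s[i][2]/4,s[i][3]/4) for i in range(1,n) if s[i][4]/16>amin],m
E
python3 - <<'E'
from h import *
c=bot.read_camera("top");im=c["pixels"];hsv=cv2.cvtColor(im,cv2.COLOR_BGR2HSV)
for u,v in [(180,147),(120,196),(207,222),(294,218),(307,212),(399,208),(412,199),(396,200),(161,211),(50,300),(322,127),(250,300),(350,250)]: print((u,v),hsv[v,u])
B,m=blobs(im,(10,60,170),(30,190,255),10,150)
for b in B:
    if 90<b[1]<280: print(np.round(b,1),np.round(ray(c,b[0],b[1],.009),4)[:2],np.round(ray(c,b[0],b[1],.018),4)[:2])
crop=cv2.resize(im[180:280,95:435],(800,235),interpolation=cv2.INTER_CUBIC)
mm=cv2.resize(m[720:1120,380:1740],(800,235))
cs=bot.read_camera("side")["pixels"][110:370,150:370]
cv2.imwrite("pics/crop1.png",np.vstack([crop,cv2.cvtColor(mm,cv2.COLOR_GRAY2BGR)]))
E
```

```text
(180, 147) [ 25 138 236]
(120, 196) [ 17 153 187]
(207, 222) [ 33  96 247]
(294, 218) [ 29 106 235]
(307, 212) [ 28 114 234]
(399, 208) [ 31 103 238]
(412, 199) [ 28 113 234]
(396, 200) [ 16 141 110]
(161, 211) [ 31 170 241]
(50, 300) [ 11 182 132]
(322, 127) [ 22 203 236]
(250, 300) [ 12 194 134]
(350, 250) [  9 171 146]
[292.5 132.2 828.1  32.5  32.8] [ 0.6086 -0.0796] [ 0.6068 -0.0789]
[254.6 137.1 831.6  32.5  32.8] [0.5973 0.0044] [0.5955 0.0043]
[216.7 141.9 835.5  32.8  33. ] [0.5861 0.0882] [0.5844 0.0873]
[178.8 146.6 835.9  33.   32.2] [0.575  0.1722] [0.5735 0.1704]
[ 11.6 194.5 645.3  23.5  32.2] [0.4662 0.5392] [0.4658 0.5338]
[  4.3 250.4 156.1  10.2  17.2] [0.3441 0.5489] [0.3448 0.5434]
```

View pics/crop1.png

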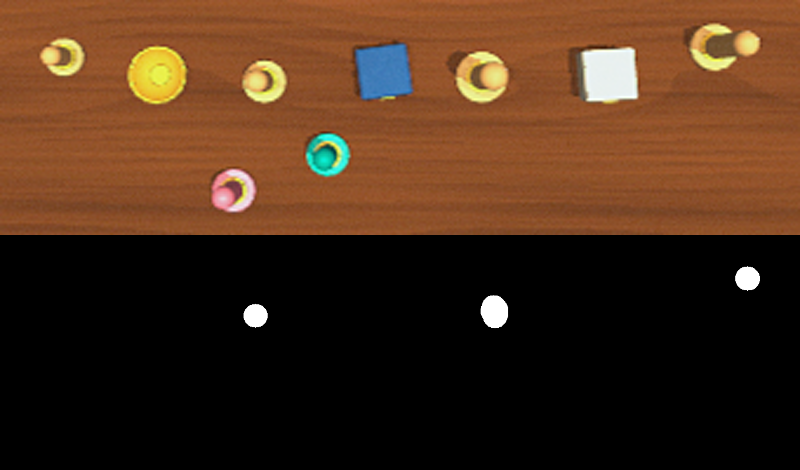

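The crop shows the pale stands left to right at top-view px (123,204), (208,215), (300,213) and (399,200). The pink one (194,261) and turquoise one (234,246) are excluded by colour. The lean of the stems (dome offset 13 px at radius 103, against 32 px at radius 350) makes the third the tallest and the rightmost the second tallest. Next I'll refine the foot centres and check heights using both views.

```bash
cat > feet.py <<'E'
from h import *
c=bot.read_camera("top");im=c["pixels"];s=bot.read_camera("side");ims=s["pixels"].copy()
N=dict(tiny=(123,204.2,.036,.052),small=(207.6,214.8,.040,.074),large=(299.5,212.7,.048,.118),medium=(398.5,200,.044,.096))
S=6; out=im[180:240,95:435].copy(); P={}
for n,(u,v,d,h) in N.items():
    u0,v0=int(u)-20,int(v)-20
    w=cv2.resize(im[v0:v0+40,u0:u0+40],None,fx=S,fy=S,interpolation=cv2.INTER_CUBIC)
    g=cv2.GaussianBlur(w[:,:,1],(0,0),3)
    r=d/2*c["fx"]/.87*S
    ci=cv2.HoughCircles(g,cv2.HOUGH_GRADIENT,1,20,param1=60,param2=8,minRadius=int(r-5),maxRadius=int(r+6))
    k=min(ci[0],key=lambda q:np.hypot(q[0]/S+u0-u,q[1]/S+v0-v)) if ci is not None else None
    best=ci[0][0]; uu,vv=(best[:2]+.5)/S-.5+(u0,v0)
    X=ray(c,uu,vv,.009); P[n]=X
    print(n,"hough",np.round([uu,vv,best[2]/r],2),"guess",u,v,"XY",np.round(X[:2],4),"guessXY",np.round(ray(c,u,v,.009)[:2],4),np.round(k,1))
    for col,(z) in (((0,0,255),0.0),((255,0,0),h)):
        q=proj(s,[X[0],X[1],z]); cv2.circle(ims,tuple(int(a) for a in np.round(q)),1,col,-1)
        th=np.linspace(0,2*np.pi,60)
    pts=np.array([proj(s,[X[0]+d/2*np.cos(a),X[1]+d/2*np.sin(a),.009]) for a in th])
    ims=cv2.polylines(ims,[np.round(pts*16).astype(np.int32)],True,(0,0,255),1,cv2.LINE_AA,4)
cv2.imwrite("pics/side1.png",cv2.resize(ims[110:370,150:370],None,fx=2.3,fy=2.3,interpolation=cv2.INTER_CUBIC))
E
python3 feet.py
```

```text
tiny hough [122.   203.83   0.92] guess 123 204.2 XY [0.4474 0.2944] guessXY [0.4466 0.2922] [116.5 121.5  46.8]
small hough [207.   214.33   0.96] guess 207.6 214.8 XY [0.4257 0.1073] guessXY [0.4247 0.1059] [122.5 124.5  54.1]
large hough [299.17 212.5    0.96] guess 299.5 212.7 XY [ 0.4311 -0.0942] guessXY [ 0.4307 -0.0949] [123.5 125.5  65. ]
medium hough [397.83 199.67   0.96] guess 398.5 200 XY [ 0.4606 -0.3096] guessXY [ 0.4599 -0.311 ] [121.5 120.5  59.7]
```

View pics/side1.png

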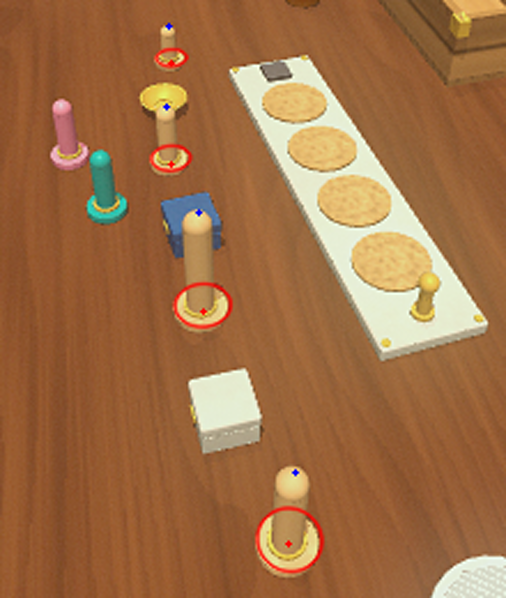

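The projected feet and tops match the side view, so the identities and positions are confirmed: tiny (169,60), small (168,160), large (202,305) and medium (290,540) in the crop. Now I'll plan and move the large stand first.

```bash
cat > pp.py <<'E'
from h import *
from scipy.spatial.transform import Rotation as Ro
PAD=np.array([[.6068,-.0789],[.5955,.0043],[.5844,.0873],[.5735,.1704]])
ST=dict(tiny=((.4470,.2933),0,.012),small=((.4252,.1066),1,.025),medium=((.4602,-.3103),2,.035),large=((.4309,-.0946),3,.045))
d=PAD[3]-PAD[0]; d/=np.linalg.norm(d); n=np.array([d[1],-d[0],0])
def rot(s):
    y=s*n; z=np.array([0,0,-1.]); return Ro.from_matrix(np.c_[np.cross(y,z),y,z]).as_rotvec()
RV=rot(1)
def move(name):
    xy,i,g=ST[name]; up=.15+g
    bot.goto([*xy,max(up,.18)],RV); bot.set_gripper(.65)
    bot.line_to([*xy,g],max_speed=.12)
    bot.set_gripper(0.,20)
    print(name,"open mm",round(bot.current_opening()*92,1),"F",bot.current_grip_force())
    bot.line_to([*xy,up],max_speed=.15)
    bot.goto([*PAD[i],up],RV)
    bot.line_to([*PAD[i],.03+g],max_speed=.15)
    bot.line_to([*PAD[i],.0185+g],max_speed=.04)
    print("place",np.round(bot.current_ee_pos(),4),np.round(bot.current_contact_force(),1))
    bot.set_gripper(.6); bot.line_to([*PAD[i],up],max_speed=.15)
    print("t",bot.current_clock())
E
python3 - <<'E'
import pp; from pp import *
for s in(1,-1):
    for k,(xy,i,g) in ST.items():
        q=[bot.inverse_kinematics([*p,z],rot(s)) for p in(xy,PAD[i]) for z in (g+.0185,g+.15)]
        print(s,k,[None if a is None else round(a[5],2) for a in q])
E
```

```text
1 tiny [np.float64(0.22), np.float64(0.22), np.float64(-0.46), np.float64(-0.46)]
1 small [np.float64(-0.16), np.float64(-0.16), np.float64(-0.33), np.float64(-0.33)]
1 medium [np.float64(-0.94), np.float64(-0.94), np.float64(-0.19), np.float64(-0.19)]
1 large [np.float64(-0.62), np.float64(-0.62), np.float64(-0.05), np.float64(-0.05)]
-1 tiny [np.float64(-2.92), np.float64(-2.92), np.float64(2.68), np.float64(2.68)]
-1 small [np.float64(2.98), np.float64(2.98), np.float64(2.81), np.float64(2.81)]
-1 medium [np.float64(2.2), np.float64(2.2), np.float64(2.95), np.float64(2.95)]
-1 large [np.float64(2.52), np.float64(2.52), None, None]
```

Run:
```python
from pp import *
move("large")
cv2.imwrite("pics/side2.png",bot.read_camera("side")["pixels"])
```

```text
large open mm 23.5 F 19.99633745290339
place [0.5733 0.1704 0.0633] [ 0.3  0.5 -1.7]
t 10.7417
```

View pics/side2.png

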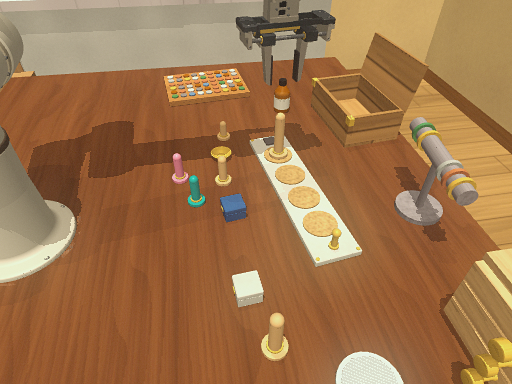

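The large stand is upright and centred on the plaque-end pad at (278,155). I'll move the remaining three now.

Run:
```python
from pp import *
for k in("medium","small","tiny"):
    move(k)
bot.goto([.45,-.35,.25],RV)
for n in("top","side"): 
    c=bot.read_camera(n);im=c["pixels"].copy()
    for q in PAD:
        for z in(.018,): cv2.circle(im,tuple(int(a) for a in np.round(proj(c,[*q,z]))),1,(0,0,255),-1)
    r=im[80:180,125:345] if n=="top" else im[90:270,230:370]
    cv2.imwrite(f"pics/{n}3.png",cv2.resize(r,None,fx=3.3,fy=3.3,interpolation=cv2.INTER_CUBIC))
```

```text
medium open mm 21.6 F 19.99253148213029
place [0.5842 0.0873 0.0533] [ 0.2  0.4 -1.4]
t 20.6833
small open mm 19.3 F 20.000052340328693
place [0.5953 0.0043 0.0433] [-0.5 -0.2 -0.6]
t 28.8167
tiny open mm 17.1 F 20.000077039003372
place [ 0.6066 -0.0789  0.0303] [-0.8  0.4 -0.3]
t 38.3667
```

View pics/top3.png

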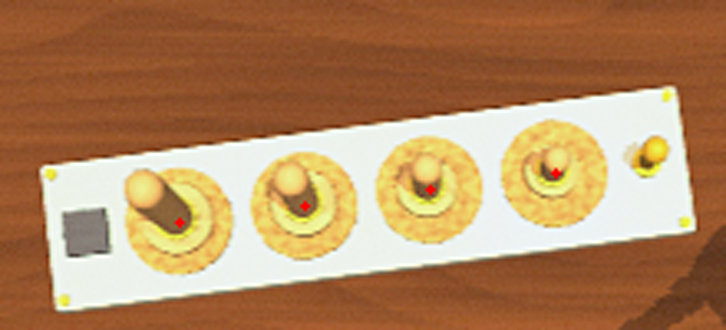

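View pics/side3.png

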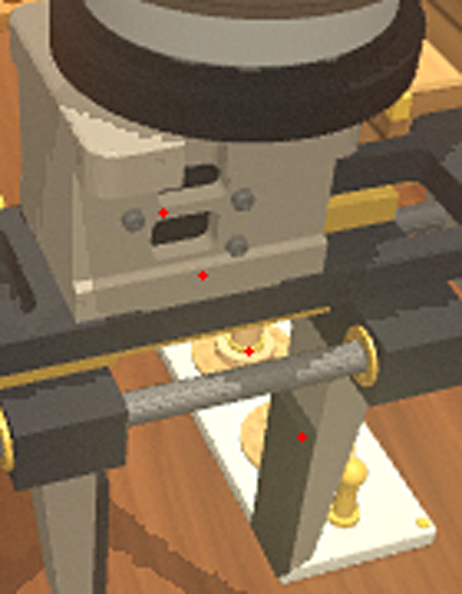

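The top view shows all four stands upright, with each foot within about 2 mm of its pad centre: (180,221), (305,206), (430,190) and (555,173) in the crop. They rise from the pillar to the plaque. In the side view the arm hides the row, but it is clear of everything. I'm handing the job in.

```bash
python3 -c "
from workcell import bot
bot.hold(.5); print(bot.job_done(), bot.current_clock())"
```

```text
the job is handed in; nothing more can be done
the job is handed in; nothing more can be done
```

All four ring stands are upright and let go of on their pads, rising from the shortest beside the brass pillar to the tallest at the far end; the job is handed in after about 40 s of robot time, with no verdict shown.

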